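# Load the empty nests of a drilling pallet

### The job

Load the drilling pallet: some of its four spring-loaded nests already hold a wooden blank, and the others are empty. Put the two spare blanks from the worktop into the empty nests, each tucked nose-first under the steel hood against the sprung jaw and let down flat behind the front stop, so that all four nests end up with a blank clamped in them. Do not disturb the try square, the tape measure or the long thin offcut beside the work.

Things in the scene. Friction and masses are not known exactly. Their poses are not given: they have to be found in the camera images.
- pallet: plywood base 225 x 306 x 14 mm, fixed on the worktop, with four like nests side by side, 74 mm apart along its y. Origin on the worktop under the middle of the row; x = loading direction (stops to hoods), y to the left, z up. Two nests, different each time, hold a blank at the start: look or feel which. An empty nest's floor is 14 mm above the worktop, a loaded blank's top 44 mm.
- nest1 (a point): nest 1 (leftmost, +y): the point on the nest floor (top of the plywood, 14 mm above the worktop) where the middle of a loaded blank's underside belongs; axes as the pallet's. The blank lies flat, its length along x from -65 to +65 mm. No structure stands beside it from x = -50 to +50 mm; neighbouring blanks leave gaps of 34 mm.
- nest2 (a point): nest 2 (left of the middle), the like point. Every nest, from its point: front stop's face at x = -65 mm; steel hood from x = +50 to +118 mm, underside 40 mm and top 45 mm above the nest floor, 48 mm wide inside. Hood and stop are only 115 mm apart, so a blank cannot go in level: its nose (end at the hood) must be tipped down 8 to 20 degrees.
- nest3 (a point): nest 3 (right of the middle), the like point. Every nest has a sprung jaw under its hood: its face stands at x = +55 mm when empty and yields in +x up to +80 mm, with 2.5 N at first and 0.25 N more per mm; with a blank home it stands at +65 mm and clamps with about 5 N.
- nest4 (a point): nest 4 (rightmost, -y), the like point. Loading any nest: slide the tipped blank under the hood until it has pushed the jaw to about x = +71 to +76 mm, swing its rear end down behind the stop until it lies flat on the floor, let go; the jaw then pushes it back against the stop.
- stop1: fixed aluminium front stop of nest 1: a bar 14 mm high above the nest floor, 13 mm thick, 55 mm wide, with two cheeks of the same height along the last 16 mm of the sides of a loaded blank, 46 mm apart. Origin: the same point as point nest1. A clamped blank presses on it.
- stop2: fixed aluminium front stop of nest 2: a bar 14 mm high above the nest floor, 13 mm thick, 55 mm wide, with two cheeks of the same height along the last 16 mm of the sides of a loaded blank, 46 mm apart. Origin: the same point as point nest2. A clamped blank presses on it.
- stop3: fixed aluminium front stop of nest 3: a bar 14 mm high above the nest floor, 13 mm thick, 55 mm wide, with two cheeks of the same height along the last 16 mm of the sides of a loaded blank, 46 mm apart. Origin: the same point as point nest3. A clamped blank presses on it.
- stop4: fixed aluminium front stop of nest 4: a bar 14 mm high above the nest floor, 13 mm thick, 55 mm wide, with two cheeks of the same height along the last 16 mm of the sides of a loaded blank, 46 mm apart. Origin: the same point as point nest4. A clamped blank presses on it.
- blank_a: spare blank: red-brown hardwood block 40 x 130 x 30 mm, about 0.09 to 0.18 kg, lying flat and loose on the worktop to the right of the pallet. Origin: centre of its underside; y = the 130 mm length, x = the 40 mm width, z up. The two spares and the blanks in the nests are all alike.
- blank_b: spare blank: red-brown hardwood block 40 x 130 x 30 mm, about 0.09 to 0.18 kg, lying flat and loose on the worktop to the right of the pallet. Origin: centre of its underside; y = the 130 mm length, x = the 40 mm width, z up. The two spares and the blanks in the nests are all alike.
- square: bystander: try square with brass-edged wooden stock and steel blade, 115 x 192 x 17 mm, loose; origin at the centre of its underside.
- tape_measure: bystander: yellow tape measure 36 x 78 x 63 mm, loose; origin at the centre of its underside.
- long_offcut: bystander: a longer, thinner offcut of the same hardwood, 45 x 170 x 20 mm (y is its length), loose, not a blank; origin at the centre of its underside.

How it is judged (in metres and radians):
At the end, for the whole second after the job is handed in: Each spare blank lies at rest in a nest: its origin within 5 mm of that nest's point along and across and 3 mm in height, flat within 0.04 rad, its length along the nest within 0.06 rad; and the front stop of every one of the four nests is pressed by a clamped blank with more than 1 N (((x of blank_a in the frame of nest1 between -0.005 and 0.005 m and y of blank_a in the frame of nest1 between -0.005 and 0.005 m and z of blank_a in the frame of nest1 between -0.003 and 0.003 m) or (x of blank_a in the frame of nest2 between -0.005 and 0.005 m and y of blank_a in the frame of nest2 between -0.005 and 0.005 m and z of blank_a in the frame of nest2 between -0.003 and 0.003 m) or (x of blank_a in the frame of nest3 between -0.005 and 0.005 m and y of blank_a in the frame of nest3 between -0.005 and 0.005 m and z of blank_a in the frame of nest3 between -0.003 and 0.003 m) or (x of blank_a in the frame of nest4 between -0.005 and 0.005 m and y of blank_a in the frame of nest4 between -0.005 and 0.005 m and z of blank_a in the frame of nest4 between -0.003 and 0.003 m)) and angle between the y axis of each of blank_a, blank_b and the x axis of pallet, either way round below 0.06 rad and angle between the z axis of each of blank_a, blank_b and the z axis of pallet, either way round below 0.04 rad and linear speed of each of blank_a, blank_b below 0.02 m/s and ((x of blank_b in the frame of nest1 between -0.005 and 0.005 m and y of blank_b in the frame of nest1 between -0.005 and 0.005 m and z of blank_b in the frame of nest1 between -0.003 and 0.003 m) or (x of blank_b in the frame of nest2 between -0.005 and 0.005 m and y of blank_b in the frame of nest2 between -0.005 and 0.005 m and z of blank_b in the frame of nest2 between -0.003 and 0.003 m) or (x of blank_b in the frame of nest3 between -0.005 and 0.005 m and y of blank_b in the frame of nest3 between -0.005 and 0.005 m and z of blank_b in the frame of nest3 between -0.003 and 0.003 m) or (x of blank_b in the frame of nest4 between -0.005 and 0.005 m and y of blank_b in the frame of nest4 between -0.005 and 0.005 m and z of blank_b in the frame of nest4 between -0.003 and 0.003 m)) and contact force between each of stop1, stop2, stop3, stop4 and anything else above 1 N); the robot touches nothing.
It fails at once if the try square is moved more than 40 mm (distance of square from where it was at the start of the episode above 0.04 m).
It fails at once if the tape measure is moved more than 40 mm (distance of tape_measure from where it was at the start of the episode above 0.04 m).
It fails at once if the long offcut is moved more than 40 mm (distance of long_offcut from where it was at the start of the episode above 0.04 m).
It also fails if it takes over 61 s, if anything falls off the work surface, if the arm or the gripper's body presses on something with over 40 N, if the wrist force passes 120 N, or if a joint passes its speed limit or range.

### The arm

A 7-joint arm with a two-finger parallel gripper is mounted at the origin on a cart in front of the work surface, level with it; the furniture and walls round the work are solid. World frame = base frame: x ahead of the robot, y to its left, z up, the work surface at z = 0. Lengths are in m, angles in degrees, forces in N, time in s.
With the tool pointing down it reaches from about 0.4 to 0.75 m from the base axis. Payload 19.5 kg.
Tool frame: the origin (TCP) lies between the finger pads; the fingertips stand 22 mm ahead of it and the grasp point (between the pads) lies 3 mm ahead of it; z points along the fingers, y is the line along which they close (so a half turn about z gives the same grasp; the last joint's range is limited). The gripper opens to 85 mm and grips with 20 to 120 N. Pads are 22 mm wide; open, the fingers measure 114 mm over their backs; the gripper's body (76 mm by 85 mm) begins 54 mm behind the grasp point. The pads swing forward as they close: fully open they stand 13 mm farther back than shut.
Start: joints at [65.735, 40.479, -1.581, 85.061, 1.261, 54.483, -4.326], TCP at [0.214, -0.534, 0.253] pointing down, gripper open.
Joint ranges: [-155.06, 155.06], [-18.47, 123.98], [-90, 86.84], [0, 140.48], [-83.41, 263.41], [0, 116], [-161.91, 161.91]. Speed limits (degrees/s): [108.29, 108.29, 147.25, 147.25, 172.46, 172.46, 172.46].

### API

Orientations are given as a 3x3 rotation matrix whose columns are the frame's x, y, z axes.
In Python, from cell import arm gives the robot as it stands.
- The arm moves only by the tool play_rows, never from a script. Its argument "motion" is one flat list of numbers, 7 for each row, row after row: the turn, a rotation vector about the tool's x, y, z in rad, then the shift along the tool's x, y, z in mm, then the finger opening in mm, from 0 to 85.4. A call has 1 to 5 rows; each row is the pose to reach, as a shift and turn from the pose commanded when the call began, along the tool's axes at that moment; what a row does not reach only later rows make up. A row lasts 1/12 s, in which the tool goes at most 41.7 mm and 7.16 degrees, less where a joint would pass 70% of its speed; a pose out of reach is approached as far as the arm can. A call with a gripper value outside its range is refused whole. The fingers move at their own pace and stop on an object; "squeeze" is the grip in N (left out, the last holds). Time passes only in rows, so rows that repeat a pose let the fingers close. It gives the time, the measured TCP pose, the force, the opening and the grip force at its end, in the units of the state.
- arm.get_obs(): the state, without advancing time (a new reading comes with each control period).
- arm.snapshot(name): name is "side" or "top" or "wrist"; returns a dict with "img" (384x512x3 uint8, red, green, blue), "fov_y" (degrees; the focal length in pixels is half the picture's height over the tangent of half this angle, whatever the lens; pixels are square), "cx", "cy" (the principal point, pixels), "dist_coeffs" ([k1, k2, p1, p2, k3] as OpenCV has them; the pictures are not rectified), "R" (3x3) and "t" (3): a world point X has camera coordinates R X + t. Camera axes: x right, y down, z forward; pixel columns grow to the right and rows downward; lengths in m; the calibration is good to about 2 mm. A picture is of the moment at which its call begins. There is no depth.
- arm.close_job(): hands the job in; it is judged then, once.
The state is a dict: "clock": time; "joint_positions": joint angles; "joint_velocities": joint speeds; "joint_efforts": joint torques, N m; "ee_pos": TCP position; "orientation": TCP orientation; "contact_force": force on the tool from outside, world axes, zero at the start; "ft_torque": the same for the moment, N m; "finger_gap": opening from 0.0 (shut) to 1.0 (fully open); "gripper_force": force on a finger pad.
Only numpy, scipy, OpenCV 4.12 (cv2) and the standard library are available. Lean on these libraries where they do the work, as an engineer would, in place of code of your own. Each camera call takes 0.05 s, during which the arm holds its last target. There are 200 camera calls.

## Working session

There is one attempt and no reset: what is moved stays moved. The work goes in short steps, Python scripts to look and compute and a tool call to move; the robot and the scene stay as the last step left them, time stands still between calls to the robot, and variables do not carry over. Pictures are saved under pics/ and viewed, at most 10 in all, crops included, and the job is handed in when it is done.

Besides the shell and the picture viewer there is one more tool, called after "Emit:" by a JSON object that holds its "name" and its "arguments", one argument or row to a line. play_rows: Moves the arm, as the interface text tells. Its arguments: {"type":"object","properties":{"motion":{"type":"array"},"squeeze":{"type":"number"}},"required":["motion"]}

```bash
mkdir -p pics; python3 - <<'E'
from cell import arm
import cv2,pickle
for n in("top","side"):
    s=arm.snapshot(n); pickle.dump(s,open(f"pics/{n}.pkl","wb"))
    cv2.imwrite(f"pics/{n}0.png",cv2.resize(s["img"][:,:,::-1],(800,600),interpolation=cv2.INTER_CUBIC))
    print(n,s["fov_y"],s["cx"],s["cy"],s["dist_coeffs"],s["R"],s["t"])
o=arm.get_obs();print(o["ee_pos"],o["orientation"],o["clock"])
E
```

```text
top 54.548376607616454 249.0576361878925 186.2202374912735 [0.03677826 0.         0.         0.         0.        ] [[-0.02263732 -0.99965664  0.01319643]
 [-0.9851481   0.02005759 -0.17053126]
 [ 0.17020802 -0.0168608  -0.98526389]] [-0.04026128  0.58014595  1.319852  ]
side 50.344834955378204 256.90926273147045 187.01876122937387 [-0.128322  0.        0.        0.        0.      ] [[-0.98713573 -0.15977193 -0.00599921]
 [-0.0793378   0.52206756 -0.84920608]
 [ 0.13881129 -0.8378057  -0.5280275 ]] [0.56219136 0.1259505  1.32687884]
[ 0.21413947 -0.53341237  0.25290561] [[ 9.28006067e-01  3.72564873e-01 -3.94200245e-04]
 [ 3.72565079e-01 -9.28005663e-01  8.66881636e-04]
 [-4.28504136e-05 -9.51336663e-04 -9.99999547e-01]] 0.1
```

View pics/top0.png

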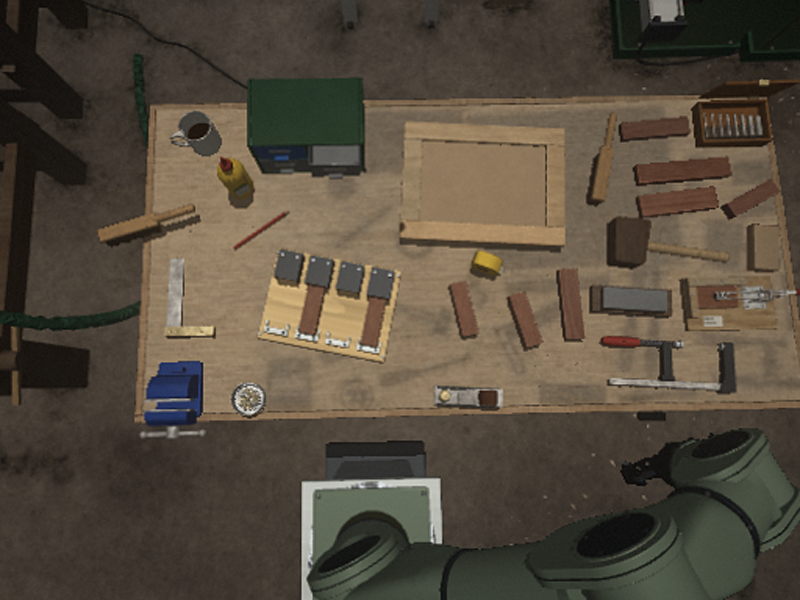

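View pics/side0.png

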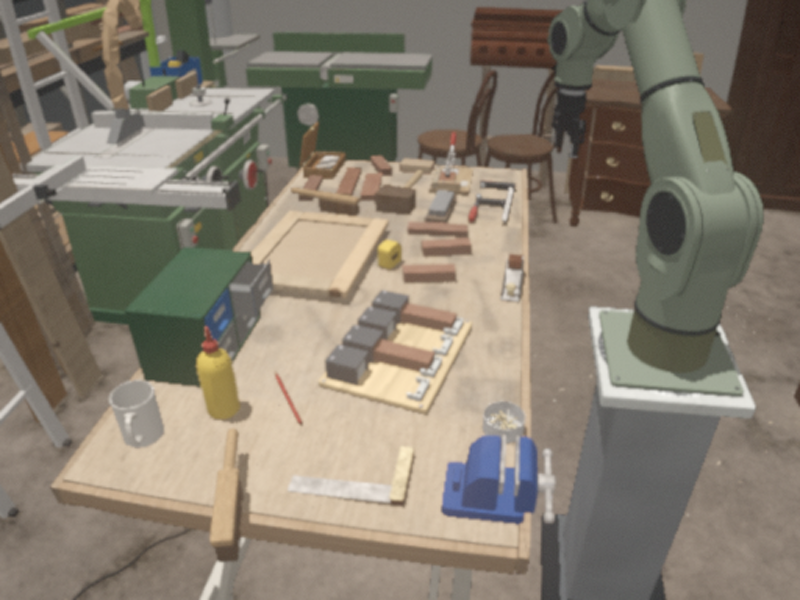

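The top picture (800x600) shows nests 1 and 3 empty, and nests 2 and 4 loaded. The spares are at about (463,310) and (525,320), the long offcut at (571,305), and the tape measure at (487,263). I'll enlarge the work area next.

```bash
python3 - <<'E'
import pickle,cv2
im=pickle.load(open("pics/top.pkl","rb"))["img"][:,:,::-1]
# crop px cols 160..380 rows 150..240 ; two crops stacked at 7x
a=cv2.resize(im[155:235,160:260],(800,640),interpolation=cv2.INTER_CUBIC)[:600]
b=cv2.resize(im[165:225,280:380],(800,480),interpolation=cv2.INTER_CUBIC)
cv2.imwrite("pics/ca.png",a);cv2.imwrite("pics/cb.png",b)
E
```

```text
(no output)
```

View pics/ca.png

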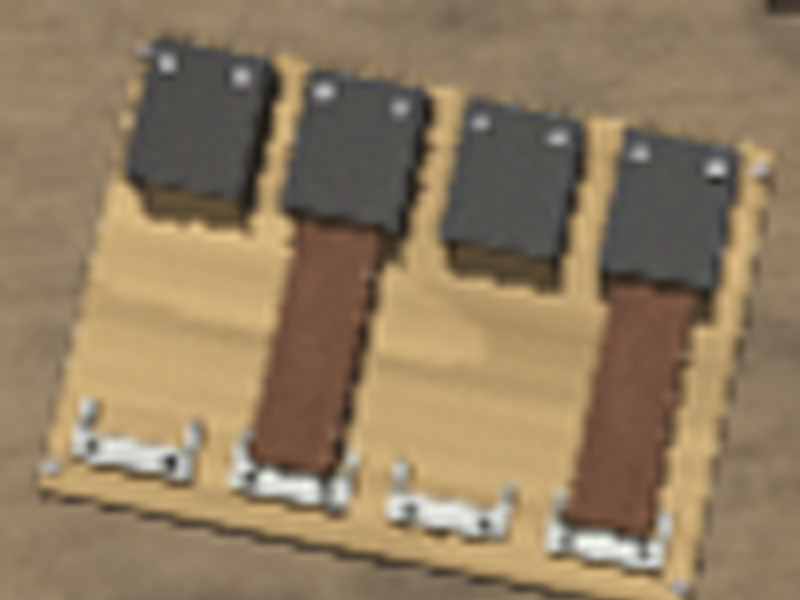

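View pics/cb.png

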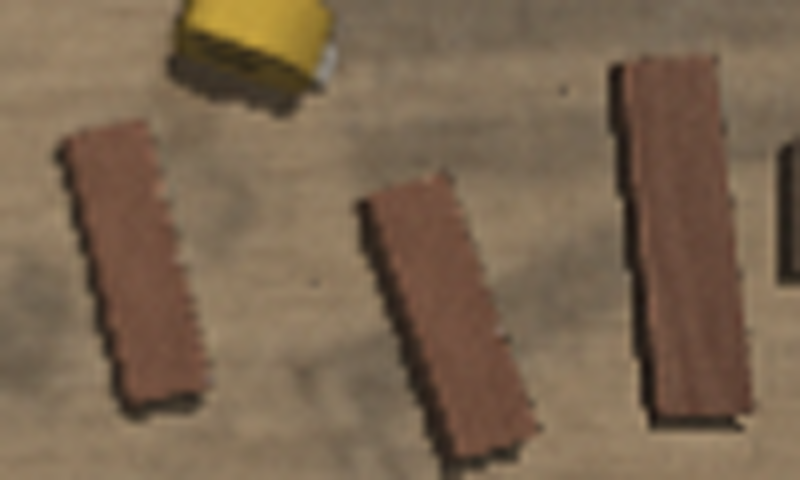

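Crop a (8x, origin 160,155) shows the four hood tops centred near (199,118), (358,152), (514,181) and (671,210), and the stop bars near (132,455), (290,487), (448,515) and (607,545). Crop b (8x, origin 280,165) gives the top corners of the two spares and the offcut. I'll fit poses to these.

```bash
cat > h.py <<'E'
import numpy as np,cv2,pickle
from scipy.optimize import least_squares
def cam(s):
    f=s["img"].shape[0]/2/np.tan(np.radians(s["fov_y"]/2))
    return np.array([[f,0,s["cx"]],[0,f,s["cy"]],[0,0,1]]),np.array(s["dist_coeffs"]),np.array(s["R"]),np.array(s["t"])
def proj(s,X):
    K,d,R,t=cam(s); return cv2.projectPoints(np.asarray(X,float),cv2.Rodrigues(R)[0],t,K,d)[0][:,0]
def place(p,L):
    c,q=np.cos(p[2]),np.sin(p[2]); L=np.asarray(L,float)
    return np.c_[p[0]+c*L[:,0]-q*L[:,1],p[1]+q*L[:,0]+c*L[:,1],L[:,2]]
def fit(s,px,L,p0):
    r=least_squares(lambda p:(proj(s,place(p,L))-px).ravel(),p0,loss="soft_l1"); return r.x,r.fun.reshape(-1,2)
E
python3 - <<'E'
from h import *
s=pickle.load(open("pics/top.pkl","rb"))
un=lambda u,o:(np.array(u,float)+.5)/8-.5+np.array(o)
ny=[.111,.037,-.037,-.111]
L=[(.084,y,.059) for y in ny]+[(-.0715,y,.028) for y in ny]+[(-.065,ny[1]+.02,.044),(-.065,ny[1]-.02,.044),(-.065,ny[3]+.02,.044),(-.065,ny[3]-.02,.044)]
px=un([(199,118),(358,152),(514,181),(671,210),(132,455),(290,487),(448,515),(607,545),(250,460),(335,475),(570,520),(650,530)],(160,155))
p,r=fit(s,px,L,[.55,.1,-.2]);print("pallet",p,np.degrees(p[2]));print(r.round(1).tolist())
for i,q in enumerate(place(p,[(0,y,.014) for y in ny])):print("nest",i+1,q.round(4))
def blk(n,pts,w,l,h):
    L=[(w/2*a,l/2*b,h) for a,b in((-1,1),(1,1),(1,-1),(-1,-1))]
    # image right = -y world; local y(length) ~ world x-> yaw~-90
    p,r=fit(s,un(pts,(280,165)),L,[.5,-.2,-1.4]);print(n,p.round(4),np.degrees(p[2]).round(1),abs(r).max().round(2))
blk("spare1",[(68,148),(148,120),(207,388),(128,408)],.04,.13,.03)
blk("spare2",[(365,202),(447,177),(538,430),(458,465)],.04,.13,.03)
blk("offcut",[(622,62),(715,58),(750,410),(655,415)],.045,.17,.02)
E
```

```text
pallet [ 0.54056845  0.0930802  -0.21164135] -12.126156379881047
[[-0.2, -0.2], [-0.3, -0.6], [-0.0, -0.5], [0.2, -0.3], [0.3, 0.1], [0.3, -0.1], [0.2, 0.1], [0.1, 0.2], [-0.3, 0.0], [-0.2, 0.2], [-0.4, 0.2], [0.4, 1.0]]
nest 1 [0.5639 0.2016 0.014 ]
nest 2 [0.5483 0.1293 0.014 ]
nest 3 [0.5328 0.0569 0.014 ]
nest 4 [ 0.5173 -0.0154  0.014 ]
spare1 [ 0.5362 -0.2294 -1.3896] -79.6 1.28
spare2 [ 0.508  -0.3738 -1.2892] -73.9 1.16
offcut [ 0.5465 -0.4881 -1.5524] -88.9 0.45
```

```bash
cat > plan.py <<'E'
import numpy as np
from scipy.spatial.transform import Rotation as Ro
def pose(x,y,z,yaw,tip=0):  # yaw deg of tool x, tip = nose-down deg
    a=np.radians(yaw);B=np.array([[np.cos(a),np.sin(a),0],[np.sin(a),-np.cos(a),0],[0,0,-1]])
    return np.array([x,y,z]),B@Ro.from_euler("y",-tip,degrees=True).as_matrix()
def row(cur,tgt):
    (p,R),(q,S)=cur,tgt
    d=R.T@(q-p)*1000; w=Ro.from_matrix(R.T@S).as_rotvec()
    print(np.round(w,4).tolist(),np.round(d,1).tolist(),"rows",round(max(np.linalg.norm(d)/41.7,np.degrees(np.linalg.norm(w))/7.16),1))
def now():
    from cell import arm
    o=arm.get_obs(); print("t",o["clock"],"F",np.round(o["contact_force"],1),"gap",round(o["finger_gap"]*85.4,1),"grip",o["gripper_force"])
    return np.array(o["ee_pos"]),np.array(o["orientation"])
def chain(*P):
    c=now()
    for p in P: p=pose(*p); row(c,p); c=p
E
python3 - <<'E'
from plan import *
a=np.radians(16.1);g=np.array([.508,-.3738])-.012*np.array([np.cos(a),np.sin(a)])
print(g)
chain((*g,.14,16.1),(*g,.026,16.1))
E
```

```text
[ 0.49647065 -0.37712778]
t 0.1 F [ 0.4 -0.2 -0.1] gap 85.2 grip 0.0
[-0.0009, 0.0001, 0.1008] [320.2, -39.7, 112.9] rows 8.2
[0.0, 0.0, 0.0] [0.0, 0.0, 114.0] rows 2.7
```

Emit:
{"name": "play_rows", "arguments": {
  "motion": [0, 0, 0.1008, 40, -5, 0, 85, 0, 0, 0.1008, 80, -10, 0, 85, 0, 0, 0.1008, 120, -15, 0, 85, 0, 0, 0.1008, 160, -20, 0, 85, 0, 0, 0.1008, 200, -25, 0, 85]
}}

```text
clock: 0.52
ee_pos: [0.392, -0.4345, 0.2531]
orientation: [[0.961, 0.277, -0.0], [0.277, -0.961, 0.0], [-0.0, -0.0, -1.0]]
contact_force: [0.1, -0.5, -0.4]
finger_gap: 0.994
gripper_force: 0.0
```

```bash
python3 - <<'E'
from plan import *
chain((0.4965,-.3771,.14,16.1),(0.4965,-.3771,.026,16.1))
E
```

```text
t 0.5167 F [ 0.1 -0.5 -0.4] gap 84.9 grip 0.0
[-0.0005, 0.0002, -0.0] [116.3, -26.1, 113.1] rows 3.9
[0.0, 0.0, 0.0] [0.0, 0.0, 114.0] rows 2.7
```

Emit:
{"name": "play_rows", "arguments": {
  "motion": [0, 0, 0, 30, -7, 28, 85, 0, 0, 0, 60, -13, 56, 85, 0, 0, 0, 90, -20, 84, 85, 0, 0, 0, 116.3, -26.1, 113.1, 85, 0, 0, 0, 116.3, -26.1, 113.1, 85]
}}

```text
clock: 0.93
ee_pos: [0.498, -0.3729, 0.1344]
orientation: [[0.959, 0.283, -0.004], [0.283, -0.959, 0.007], [-0.002, -0.007, -1.0]]
contact_force: [0.2, 1.4, -1.4]
finger_gap: 0.997
gripper_force: 0.0
```

```bash
python3 - <<'E'
from plan import *
from cell import arm
import cv2,pickle
s=arm.snapshot("wrist");pickle.dump(s,open("pics/w1.pkl","wb"))
cv2.imwrite("pics/w1.png",s["img"][:,:,::-1])
from h import proj,place
import numpy as np
L=[(.02*a,.065*b,.03) for a,b in((-1,1),(1,1),(1,-1),(-1,-1))]
print(proj(s,place([.508,-.3738,-1.2892],L)).round(0).tolist())
chain((0.4965,-.3771,.026,16.1))
E
```

```text
[[230.0, 95.0], [287.0, 95.0], [281.0, 261.0], [232.0, 261.0]]
t 0.9833 F [-1.6 -0.5 -0.1] gap 85.2 grip 0.0
[-0.0046, 0.002, 0.0039] [0.1, 2.1, 110.9] rows 2.7
```

View pics/w1.png

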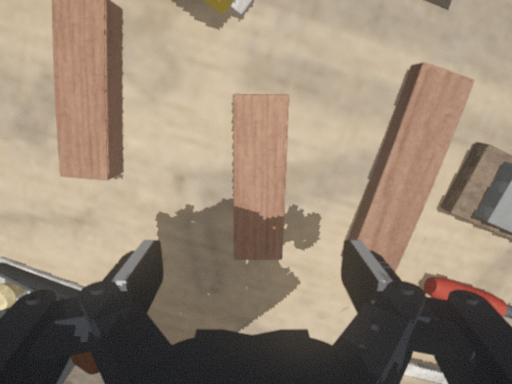

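The wrist view shows the spare's top corners at about (233,94), (288,94), (283,260) and (234,260), within 3 px of my prediction. The estimate is good, so I'll descend and grip.

Emit:
{"name": "play_rows", "arguments": {
  "motion": [0, 0, 0.003, 0, 1, 38, 85, 0, 0, 0.003, 0, 2, 75, 85, 0, 0, 0.003, 0, 2, 105, 80, 0, 0, 0.003, 0, 2, 111, 75, 0, 0, 0.003, 0, 2, 111, 70],
  "squeeze": 70
}}

```text
clock: 1.4
ee_pos: [0.4946, -0.3806, 0.0284]
orientation: [[0.962, 0.274, -0.002], [0.274, -0.962, 0.001], [-0.002, -0.002, -1.0]]
contact_force: [0.7, -0.2, 0.2]
finger_gap: 0.824
gripper_force: 0.0
```

Emit:
{"name": "play_rows", "arguments": {
  "motion": [0, 0, 0, 0, 0, 0, 50, 0, 0, 0, 0, 0, 0, 30, 0, 0, 0, 0, 0, 0, 30, 0, 0, 0, 0, 0, 0, 30, 0, 0, 0, 0, 0, 0, 30],
  "squeeze": 70
}}

```text
clock: 1.82
ee_pos: [0.4963, -0.3811, 0.0316]
orientation: [[0.962, 0.274, 0.002], [0.274, -0.962, -0.002], [0.002, 0.002, -1.0]]
contact_force: [-2.8, 1.6, 15.0]
finger_gap: 0.453
gripper_force: 71.9
```

```bash
cat >> plan.py <<'E'
YAW=-12.13
NEST={1:(.5639,.2016),3:(.5328,.0569)}
def ins(n,xtop,zn,th,along=-13.3,up=31.6,dy=0):  # mm in nest frame -> pose tuple
    t=np.radians(th);u=np.array([np.cos(t),-np.sin(t)]);v=np.array([np.sin(t),np.cos(t)])
    T=np.array([xtop-30*np.sin(t),zn])+(along-65)*u+up*v
    a=np.radians(YAW);c,s=np.cos(a),np.sin(a);x,y=T[0]/1e3,dy/1e3
    return (NEST[n][0]+c*x-s*y,NEST[n][1]+s*x+c*y,.014+T[1]/1e3,YAW,th)
E
python3 - <<'E'
from plan import *
q=ins(3,20,80,0);print(q)
chain((.4963,-.3811,.16,16),q)
E
```

```text
(np.float64(0.47580164388690427), np.float64(0.06915060816468793), np.float64(0.1256), -12.13, 0)
t 1.8167 F [-2.8  1.6 15. ] gap 38.7 grip 71.9245719909668
[0.0023, -0.0016, -0.0013] [0.3, 0.3, -128.4] rows 3.1
[0.0, 0.0, 0.491] [104.4, -438.5, 34.4] rows 10.8
```

Emit:
{"name": "play_rows", "arguments": {
  "motion": [0, 0, 0, 0, 0, -40, 30, 0, 0, 0, 0, 0, -80, 30, 0, 0, 0, 0, 0, -115, 30, 0, 0, 0, 0, 0, -128, 30, 0, 0, 0, 0, 0, -128, 30]
}}

```text
clock: 2.23
ee_pos: [0.4968, -0.3815, 0.1622]
orientation: [[0.962, 0.274, 0.006], [0.274, -0.962, -0.004], [0.004, 0.005, -1.0]]
contact_force: [0.5, -1.2, -0.7]
finger_gap: 0.452
gripper_force: 71.3
```

Emit:
{"name": "play_rows", "arguments": {
  "motion": [0, 0, 0.11, 9, -38, 0, 30, 0, 0, 0.22, 18, -77, 0, 30, 0, 0, 0.33, 27, -115, 0, 30, 0, 0, 0.44, 37, -153, 0, 30, 0, 0, 0.491, 46, -192, 0, 30]
}}

```text
clock: 2.65
ee_pos: [0.4866, -0.1816, 0.1574]
orientation: [[0.976, -0.218, 0.0], [-0.218, -0.976, -0.0], [0.0, 0.0, -1.0]]
contact_force: [1.7, 0.4, -1.6]
finger_gap: 0.455
gripper_force: 71.4
```

```bash
python3 - <<'E'
from plan import *
chain(ins(3,20,80,0))
E
```

```text
t 2.65 F [ 1.7  0.4 -1.6] gap 38.8 grip 71.38540506362915
[0.0002, -0.0005, -0.0085] [-65.4, -242.3, 31.7] rows 6.1
```

Emit:
{"name": "play_rows", "arguments": {
  "motion": [0, 0, -0.008, -10, -38, 0, 30, 0, 0, -0.008, -20, -77, 0, 30, 0, 0, -0.008, -31, -115, 0, 30, 0, 0, -0.008, -42, -155, 0, 30, 0, 0, -0.008, -52, -193, 0, 30]
}}

```text
clock: 3.07
ee_pos: [0.4764, 0.0185, 0.1574]
orientation: [[0.979, -0.204, 0.0], [-0.204, -0.979, 0.0], [0.0, -0.0, -1.0]]
contact_force: [1.1, 0.3, -0.7]
finger_gap: 0.451
gripper_force: 71.4
```

Emit:
{"name": "play_rows", "arguments": {
  "motion": [0, 0, 0, -7, -25, 0, 30, 0, 0, 0, -13, -49, 0, 30, 0, 0, 0, -13, -49, 0, 30, 0, 0, 0, -13, -49, 0, 30, 0, 0, 0, -13, -49, 0, 30]
}}

```text
clock: 3.48
ee_pos: [0.4743, 0.0663, 0.1573]
orientation: [[0.979, -0.204, 0.0], [-0.204, -0.979, -0.0], [0.0, 0.0, -1.0]]
contact_force: [0.4, 0.3, -0.8]
finger_gap: 0.453
gripper_force: 71.3
```

```bash
python3 - <<'E'
from plan import *
from cell import arm
import cv2,pickle
s=arm.snapshot("wrist");pickle.dump(s,open("pics/w2.pkl","wb"))
cv2.imwrite("pics/w2.png",cv2.resize(s["img"][:,:,::-1],(800,600),interpolation=cv2.INTER_CUBIC))
from h import *
p=[.54057,.09308,-.21164]
L=[(x,y,.059) for y in (.037,-.037,-.111) for x in(.05,)]+[(-.065,.017,.044),(-.065,.057,.044),(-.065,-.091,.044),(.05,.017,.044),(.05,.057,.044),(.05,-.091,.044)]
print((proj(s,place(p,L))/.64).round(0).tolist())
chain(ins(3,20,80,0),ins(3,38,3,12))
E
```

```text
[[213.0, 66.0], [386.0, 65.0], [559.0, 68.0], [281.0, 312.0], [204.0, 312.0], [491.0, 313.0], [268.0, 72.0], [182.0, 73.0], [505.0, 73.0]]
t 3.5333 F [-0.  -0.4 -1.3] gap 38.5 grip 71.31298899650574
[0.0003, -0.0003, 0.0054] [0.7, -3.4, 31.7] rows 0.8
[-0.0, -0.2094, -0.0] [20.0, -0.0, 61.4] rows 1.7
```

View pics/w2.png

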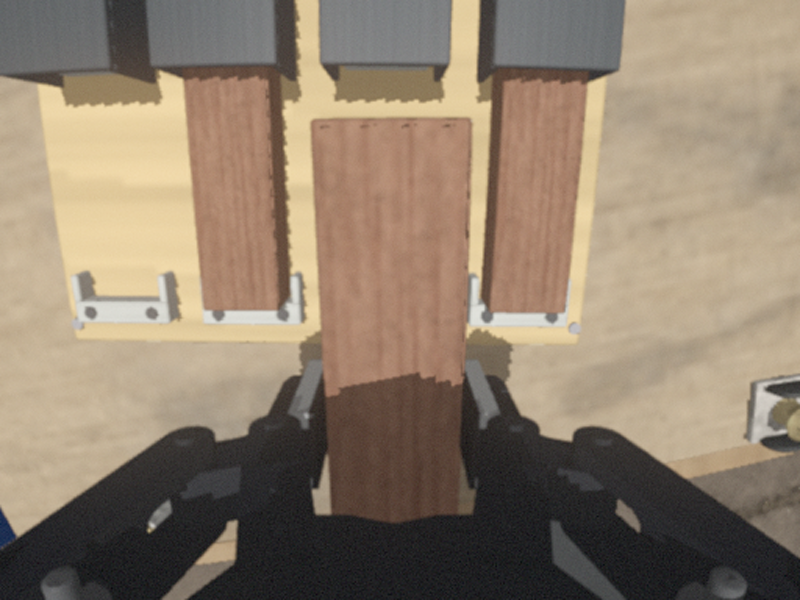

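The predicted loaded-blank corners agree with the picture to about 1–2 mm: blank 2's front corners are at (203,310) and (281,310), and blank 4's is at (487,312). The held blank sits straight, with nose corners at (313,120) and (470,118). I'll check its position in the grip.

```bash
python3 - <<'E'
from plan import *
from h import *
s=pickle.load(open("pics/w2.pkl","rb"))
p,R=now()
for al in(-13.3,-10,-16):
  for up in (31.6,):
    print(al,(proj(s,[p+R@np.array([(65-al)/1e3,y,(up-30)/1e3]) for y in(-.02,.02)])/.64).round(1).tolist())
A=ins(3,35,50,0);B=ins(3,38,4,12);C=ins(3,50,4,12);D=ins(3,60,3,12)
chain(A,B,C,D)
E
```

```text
t 3.5333 F [-0.  -0.4 -1.3] gap 38.5 grip 71.31298899650574
-13.3 [[309.0, 122.7], [474.1, 122.7]]
-10 [[309.5, 136.8], [473.6, 136.8]]
-16 [[308.6, 111.1], [474.5, 111.1]]
t 3.5333 F [-0.  -0.4 -1.3] gap 38.5 grip 71.31298899650574
[0.0003, -0.0003, 0.0054] [15.7, -3.3, 61.8] rows 1.5
[-0.0, -0.2094, -0.0] [5.0, -0.0, 30.4] rows 1.7
[0.0, 0.0, 0.0] [11.7, 0.0, -2.5] rows 0.3
[0.0, 0.0, 0.0] [10.0, -0.0, -1.1] rows 0.2
```

```bash
python3 - <<'E'
from plan import *
from h import *
s=pickle.load(open("pics/w2.pkl","rb"))
p,R=now()
# block-in-tool fit: x-along nose, lateral, up of top, pitch ; observed edges: nose corners + points on side edges (row fixed)
obs=np.array([[313,120],[470,119],[327,375],[465,375],[331,510],[461,510]])*.64
def res(q):
    al,lat,zt,pit,t1,t2,yw=q; r=[]
    for k,t in((0,0),(1,t1),(2,t2)):
        X=[p+R@(np.array([al-t*np.cos(pit)+0,lat+s_*20+yw*(-t),zt-t*np.sin(pit)])/1e3) for s_ in(-1,1)]
        r.append(proj(s,X)-obs[2*k:2*k+2])
    return np.concatenate(r).ravel()
for fixp in(True,False):
    f=(lambda q:res([q[0],q[1],q[2],0,q[3],q[4],q[5]])) if fixp else res
    r=least_squares(f,[78,0,2,60,110,0] if fixp else [78,0,2,0,60,110,0],x_scale=1 if fixp else [1,1,1,.02,1,1,.02])
    print(r.x.round(3),(r.fun/.64).round(1))
E
```

```text
t 3.5333 F [-0.  -0.4 -1.3] gap 38.5 grip 71.31298899650574
[ 7.93600e+01  5.60000e-02  5.70300e+00  6.95180e+01  1.16909e+02
 -1.30000e-02] [-1.1 -0.5  1.8  0.5 -1.5  0.  -0.5  0.   3.1 -0.1 -1.8 -0.2]
[ 7.96080e+01  4.80000e-02  8.68800e+00  5.70000e-02  6.94370e+01
  1.14429e+02 -1.30000e-02] [ 0.7 -0.5 -0.   0.5 -2.   0.  -0.   0.1  1.3 -0.   0.  -0.1]
```

```bash
sed -i 's/along=-13.3/along=-14.4/' plan.py; python3 - <<'E'
from plan import *
chain(ins(3,33,45,0),ins(3,36,12,11))
E
```

```text
t 3.5333 F [-0.  -0.4 -1.3] gap 38.5 grip 71.31298899650574
[0.0003, -0.0003, 0.0054] [12.6, -3.3, 66.8] rows 1.6
[0.0, -0.192, 0.0] [4.8, 0.0, 18.4] rows 1.5
```

Emit:
{"name": "play_rows", "arguments": {
  "motion": [0, 0, 0.005, 6, -2, 33, 30, 0, 0, 0.005, 12.6, -3.5, 66.8, 30, 0, 0, 0.005, 12.6, -3.5, 66.8, 30, 0, 0, 0.005, 12.6, -3.5, 66.8, 30]
}}

```text
clock: 3.87
ee_pos: [0.4868, 0.0667, 0.0902]
orientation: [[0.978, -0.21, -0.003], [-0.21, -0.978, -0.001], [-0.002, 0.001, -1.0]]
contact_force: [0.1, 0.7, 0.1]
finger_gap: 0.457
gripper_force: 71.2
```

Emit:
{"name": "play_rows", "arguments": {
  "motion": [0, -0.1, 0, 2.5, 0, 9, 30, 0, -0.192, 0, 4.8, 0, 18.4, 30, 0, -0.192, 0, 4.8, 0, 18.4, 30, 0, -0.192, 0, 4.8, 0, 18.4, 30, 0, -0.192, 0, 4.8, 0, 18.4, 30]
}}

```text
clock: 4.28
ee_pos: [0.4921, 0.0668, 0.0736]
orientation: [[0.961, -0.209, -0.184], [-0.205, -0.978, 0.04], [-0.188, -0.0, -0.982]]
contact_force: [-0.1, 0.4, -0.6]
finger_gap: 0.456
gripper_force: 71.3
```

```bash
python3 - <<'E'
from plan import *
chain(ins(3,36,12,11),ins(3,36,9,11),ins(3,36,6,11))
E
```

```text
t 4.2833 F [-0.1  0.4 -0.6] gap 38.9 grip 71.2824296951294
[-0.0001, -0.0028, 0.0015] [0.4, 1.1, 1.3] rows 0.0
[0.0, 0.0, 0.0] [0.6, 0.0, 2.9] rows 0.1
[0.0, 0.0, 0.0] [0.6, 0.0, 2.9] rows 0.1
```

Emit:
{"name": "play_rows", "arguments": {
  "motion": [0, -0.003, 0, 0.8, 0.4, 3, 30, 0, -0.003, 0, 1.4, 0.7, 6.2, 30, 0, -0.003, 0, 1.4, 0.7, 6.2, 30, 0, -0.003, 0, 1.4, 0.7, 6.2, 30]
}}

```text
clock: 4.62
ee_pos: [0.492, 0.0662, 0.0658]
orientation: [[0.96, -0.208, -0.189], [-0.204, -0.978, 0.04], [-0.194, -0.0, -0.981]]
contact_force: [0.2, 0.4, -1.0]
finger_gap: 0.456
gripper_force: 71.3
```

Emit:
{"name": "play_rows", "arguments": {
  "motion": [0, 0, 0, 0.4, 0, 2, 30, 0, 0, 0, 0.4, 0, 2, 30, 0, 0, 0, 0.4, 0, 2, 30]
}}

```text
clock: 4.87
ee_pos: [0.4921, 0.0662, 0.0636]
orientation: [[0.959, -0.208, -0.19], [-0.204, -0.978, 0.04], [-0.194, -0.0, -0.981]]
contact_force: [-0.3, -0.4, -1.1]
finger_gap: 0.454
gripper_force: 71.3
```

Emit:
{"name": "play_rows", "arguments": {
  "motion": [0, 0, 0, 0.4, 0, 2, 30, 0, 0, 0, 0.4, 0, 2, 30, 0, 0, 0, 0.4, 0, 2, 30]
}}

```text
clock: 5.12
ee_pos: [0.4921, 0.0662, 0.0615]
orientation: [[0.959, -0.208, -0.19], [-0.205, -0.978, 0.04], [-0.194, -0.0, -0.981]]
contact_force: [-0.4, -0.8, -1.1]
finger_gap: 0.455
gripper_force: 71.3
```

Emit:
{"name": "play_rows", "arguments": {
  "motion": [0, 0, 0, 6, 0, -1.5, 30, 0, 0, 0, 12, 0, -2.7, 30, 0, 0, 0, 12, 0, -2.7, 30, 0, 0, 0, 12, 0, -2.7, 30]
}}

```text
clock: 5.45
ee_pos: [0.5045, 0.0635, 0.0618]
orientation: [[0.959, -0.209, -0.189], [-0.205, -0.978, 0.04], [-0.194, -0.0, -0.981]]
contact_force: [-0.1, 0.7, -1.1]
finger_gap: 0.459
gripper_force: 71.3
```

Emit:
{"name": "play_rows", "arguments": {
  "motion": [0, 0, 0, 2, 0, -0.4, 30, 0, 0, 0, 5, 0, -1, 30, 0, 0, 0, 5, 0, -1, 30, 0, 0, 0, 5, 0, -1, 30]
}}

```text
clock: 5.78
ee_pos: [0.5092, 0.0625, 0.0619]
orientation: [[0.959, -0.209, -0.19], [-0.205, -0.978, 0.041], [-0.194, -0.0, -0.981]]
contact_force: [-0.5, -0.0, -1.2]
finger_gap: 0.457
gripper_force: 71.3
```

Emit:
{"name": "play_rows", "arguments": {
  "motion": [0, 0, 0, 2, 0, -0.4, 30, 0, 0, 0, 5, 0, -1, 30, 0, 0, 0, 5, 0, -1, 30, 0, 0, 0, 5, 0, -1, 30]
}}

```text
clock: 6.12
ee_pos: [0.5139, 0.0616, 0.0618]
orientation: [[0.959, -0.208, -0.19], [-0.204, -0.978, 0.041], [-0.195, -0.0, -0.981]]
contact_force: [-3.5, 1.6, -0.1]
finger_gap: 0.455
gripper_force: 71.3
```

```bash
python3 - <<'E'
from plan import *
chain(ins(3,58,2,11),ins(3,65,2,11),ins(3,73,2,11))
E
```

```text
t 6.1167 F [-3.5  1.6 -0.1] gap 38.8 grip 71.26915097236633
[0.0003, 0.0038, 0.0017] [-0.3, 0.6, -0.3] rows 0.0
[0.0, 0.0, 0.0] [6.9, -0.0, -1.3] rows 0.2
[0.0, 0.0, 0.0] [7.9, 0.0, -1.5] rows 0.2
```

Emit:
{"name": "play_rows", "arguments": {
  "motion": [0, 0, 0, 5, 0, -1, 30, 0, 0, 0, 10, 0, -2, 30, 0, 0, 0, 15, 0, -3, 30, 0, 0, 0, 15, 0, -3, 30, 0, 0, 0, 15, 0, -3, 30]
}}

```text
clock: 6.53
ee_pos: [0.5285, 0.0585, 0.0618]
orientation: [[0.959, -0.208, -0.191], [-0.204, -0.978, 0.041], [-0.195, -0.0, -0.981]]
contact_force: [-6.8, 1.4, 0.3]
finger_gap: 0.454
gripper_force: 71.3
```

```bash
python3 - <<'E'
from plan import *
chain(ins(3,73,2,11),ins(3,73,1.5,6),ins(3,72,1,0))
c=pose(*ins(3,73,2,11))
row(c,pose(*ins(3,72.5,1.5,6)));row(c,pose(*ins(3,72,1,0)))
E
```

```text
t 6.5333 F [-6.8  1.4  0.3] gap 38.8 grip 71.26900434494019
[0.0003, 0.0048, 0.0017] [-0.1, 0.6, -0.4] rows 0.0
[-0.0, 0.0873, -0.0] [0.2, 0.0, 7.0] rows 0.7
[-0.0, 0.1047, 0.0] [-0.7, 0.0, 8.7] rows 0.8
[-0.0, 0.0873, -0.0] [-0.3, 0.0, 7.1] rows 0.7
[-0.0, 0.192, -0.0] [0.3, 0.0, 15.8] rows 1.5
```

Emit:
{"name": "play_rows", "arguments": {
  "motion": [0, 0.05, 0, 0, 0.2, 3.8, 30, 0, 0.1, 0, 0, 0.4, 7.8, 30, 0, 0.15, 0, 0.2, 0.4, 11.8, 30, 0, 0.196, 0, 0.3, 0.5, 15.5, 30, 0, 0.196, 0, 0.3, 0.5, 15.5, 30]
}}

```text
clock: 6.95
ee_pos: [0.5244, 0.0592, 0.0462]
orientation: [[0.978, -0.207, 0.0], [-0.207, -0.978, -0.0], [0.0, -0.0, -1.0]]
contact_force: [-6.3, 3.5, 0.2]
finger_gap: 0.455
gripper_force: 71.5
```

```bash
python3 - <<'E'
from plan import *
chain(ins(3,72,0,0))
E
```

```text
t 6.95 F [-6.3  3.5  0.2] gap 38.9 grip 71.50724172592163
[-0.0001, -0.0004, 0.0028] [1.3, 0.5, 0.6] rows 0.0
```

Emit:
{"name": "play_rows", "arguments": {
  "motion": [0, 0, 0, 0, -0.4, 1.0, 30, 0, 0, 0, 0, -0.4, 1.2, 30, 0, 0, 0, 0, -0.4, 1.2, 30]
}}

```text
clock: 7.2
ee_pos: [0.5254, 0.0592, 0.0457]
orientation: [[0.978, -0.208, -0.001], [-0.208, -0.978, 0.001], [-0.001, -0.0, -1.0]]
contact_force: [-9.6, 3.4, 8.6]
finger_gap: 0.45
gripper_force: 72.5
```

Emit:
{"name": "play_rows", "arguments": {
  "motion": [0, 0, 0, 0, 0, 0, 43, 0, 0, 0, 0, 0, 0, 48, 0, 0, 0, 0, 0, 0, 52, 0, 0, 0, 0, 0, 0, 53, 0, 0, 0, 0, 0, 0, 53]
}}

```text
clock: 7.62
ee_pos: [0.5266, 0.0588, 0.0455]
orientation: [[0.978, -0.208, 0.001], [-0.208, -0.978, -0.0], [0.001, -0.0, -1.0]]
contact_force: [0.2, -0.7, 0.5]
finger_gap: 0.621
gripper_force: 0.0
```

Emit:
{"name": "play_rows", "arguments": {
  "motion": [0, 0, 0, 0, 0, -20, 53, 0, 0, 0, 0, 0, -55, 53, 0, 0, 0, 0, 0, -95, 60, 0, 0, 0, -20, 0, -120, 85, 0, 0, 0, -40, 0, -120, 85]
}}

```text
clock: 8.03
ee_pos: [0.4884, 0.067, 0.1694]
orientation: [[0.978, -0.209, 0.007], [-0.209, -0.978, 0.001], [0.007, -0.002, -1.0]]
contact_force: [0.6, -0.0, 0.4]
finger_gap: 0.957
gripper_force: 0.0
```

```bash
python3 - <<'E'
from plan import *
from cell import arm
import cv2,pickle
s=arm.snapshot("wrist");pickle.dump(s,open("pics/w3.pkl","wb"))
cv2.imwrite("pics/w3.png",cv2.resize(s["img"][:,:,::-1],(800,600),interpolation=cv2.INTER_CUBIC))
from h import *
p=[.54057,.09308,-.21164]
L=[(-.065,y+d,.044) for y in(.037,-.037,-.111) for d in(.02,-.02)]+[(.05,y+d,.044) for y in(.037,-.037,-.111) for d in(.02,-.02)]
print((proj(s,place(p,L))/.64).round(0).tolist())
a=np.radians(10.4);g=np.array([.5362,-.2294])-.0135*np.array([np.cos(a),np.sin(a)]);print(g)
chain((*g,.15,10.4),(*g,.029,10.4))
E
```

```text
[[222.0, 331.0], [295.0, 331.0], [357.0, 331.0], [430.0, 331.0], [492.0, 331.0], [565.0, 331.0], [202.0, 110.0], [283.0, 108.0], [352.0, 107.0], [435.0, 107.0], [505.0, 108.0], [585.0, 110.0]]
[ 0.52292179 -0.23183701]
t 8.0833 F [ 2.3  2.  -0.1] gap 84.7 grip 0.0
[-0.0012, -0.0022, -0.3908] [100.2, 285.5, 17.2] rows 7.3
[0.0, 0.0, 0.0] [0.0, 0.0, 121.0] rows 2.9
```

View pics/w3.png

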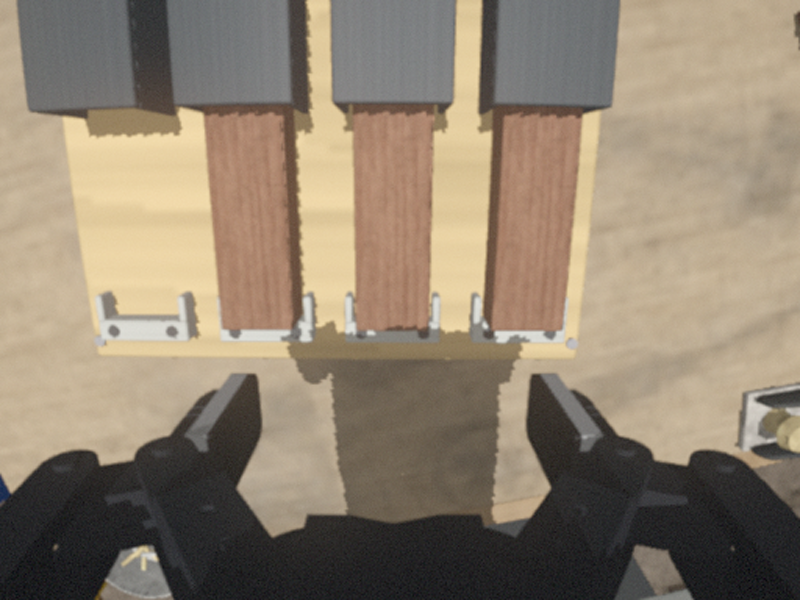

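Nest 3's blank is home: its front edge runs from (355,330) to (430,330), in line with the loaded neighbours. Next is the second spare.

Emit:
{"name": "play_rows", "arguments": {
  "motion": [0, 0, -0.08, 13, 38, 0, 85, 0, 0, -0.16, 26, 75, 0, 85, 0, 0, -0.24, 39, 112, 0, 85, 0, 0, -0.32, 52, 150, 0, 85, 0, 0, -0.391, 65, 187, 0, 85]
}}

```text
clock: 8.5
ee_pos: [0.5117, -0.1315, 0.1655]
orientation: [[0.983, 0.184, 0.001], [0.184, -0.983, -0.0], [0.001, 0.001, -1.0]]
contact_force: [0.1, 0.6, 0.7]
finger_gap: 0.998
gripper_force: 0.0
```

```bash
python3 - <<'E'
from plan import *
chain((.5229,-.2318,.15,10.4))
E
```

```text
t 8.5 F [0.1 0.6 0.7] gap 85.2 grip 0.0
[0.0006, -0.0011, 0.0034] [-7.5, 100.6, 15.6] rows 2.4
```

Emit:
{"name": "play_rows", "arguments": {
  "motion": [0, 0, 0.003, -3, 36, 5, 85, 0, 0, 0.003, -6, 72, 10, 85, 0, 0, 0.003, -7.5, 100.6, 15.6, 85, 0, 0, 0.003, -7.5, 100.6, 15.6, 85, 0, 0, 0.003, -7.5, 100.6, 15.6, 85]
}}

```text
clock: 8.92
ee_pos: [0.522, -0.231, 0.1493]
orientation: [[0.985, 0.175, 0.0], [0.175, -0.985, -0.0], [0.0, 0.0, -1.0]]
contact_force: [0.6, 1.2, 0.2]
finger_gap: 0.996
gripper_force: 0.0
```

```bash
python3 - <<'E'
from plan import *
from cell import arm
import cv2,pickle
s=arm.snapshot("wrist");pickle.dump(s,open("pics/w4.pkl","wb"))
cv2.imwrite("pics/w4.png",s["img"][:,:,::-1])
from h import *
L=[(.02*a,.065*b,.03) for a,b in((-1,1),(1,1),(1,-1),(-1,-1))]
print(proj(s,place([.5362,-.2294,-1.3896],L)).round(0).tolist())
chain((.5229,-.2318,.029,10.4))
E
```

```text
[[225.0, 89.0], [279.0, 89.0], [276.0, 247.0], [230.0, 248.0]]
t 8.9667 F [0.5 1.3 0.1] gap 85.0 grip 0.0
[-0.0004, -0.0007, -0.0041] [0.0, 2.4, 120.6] rows 2.9
```

View pics/w4.png

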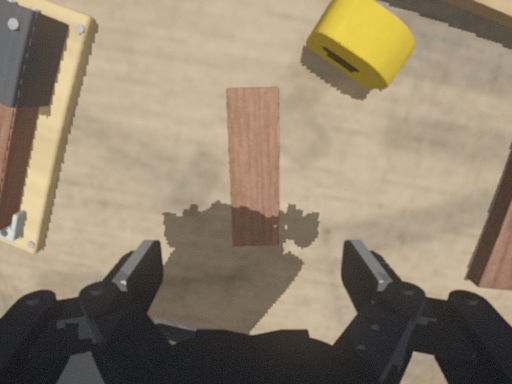

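The spare's corners are at (226,88), (279,87), (279,244) and (233,246), about 2 px ahead of prediction. Descending and gripping as before.

Emit:
{"name": "play_rows", "arguments": {
  "motion": [0, 0, 0, 0.5, 1, 38, 85, 0, 0, 0, 1, 2, 75, 85, 0, 0, 0, 1.5, 2.4, 112, 80, 0, 0, 0, 1.5, 2.4, 120.5, 75, 0, 0, 0, 1.5, 2.4, 120.5, 70],
  "squeeze": 70
}}

```text
clock: 9.38
ee_pos: [0.5238, -0.2303, 0.028]
orientation: [[0.984, 0.178, -0.002], [0.178, -0.984, 0.002], [-0.002, -0.002, -1.0]]
contact_force: [0.2, 0.5, 1.1]
finger_gap: 0.819
gripper_force: 0.0
```

Emit:
{"name": "play_rows", "arguments": {
  "motion": [0, 0, 0, 0, 0, 0, 50, 0, 0, 0, 0, 0, 0, 30, 0, 0, 0, 0, 0, 0, 30, 0, 0, 0, 0, 0, 0, 30, 0, 0, 0, 0, 0, 0, 30]
}}

```text
clock: 9.8
ee_pos: [0.5255, -0.2318, 0.0319]
orientation: [[0.984, 0.177, 0.004], [0.177, -0.984, -0.001], [0.004, 0.002, -1.0]]
contact_force: [-2.1, 2.7, 14.9]
finger_gap: 0.454
gripper_force: 71.1
```

```bash
python3 - <<'E'
from plan import *
c=now(); q=ins(1,20,75,0)
row(c,pose(c[0][0],c[0][1],.17,10)); row(pose(c[0][0],c[0][1],.17,10),pose(*q))
u=c[1][:,0];print("along est",(c[0]-np.array([.5362,-.2294,0]))@u,c[0])
E
```

```text
t 9.8 F [-2.1  2.7 14.9] gap 38.8 grip 71.14037275314331
[0.0016, -0.0035, 0.0039] [0.5, 0.2, -138.1] rows 3.3
[0.0, 0.0, 0.3862] [58.0, -442.5, 49.4] rows 10.8
along est -0.010826501960714103 [ 0.52551992 -0.23181745  0.03192595]
```

Emit:
{"name": "play_rows", "arguments": {
  "motion": [0, 0, 0, 0, 0, -40, 30, 0, 0, 0, 0, 0, -80, 30, 0, 0, 0, 0, 0, -118, 30, 0, 0, 0, 0, 0, -135, 30, 0, 0, 0, 0, 0, -135, 30]
}}

```text
clock: 10.22
ee_pos: [0.5259, -0.2323, 0.17]
orientation: [[0.984, 0.177, 0.008], [0.177, -0.984, -0.003], [0.008, 0.004, -1.0]]
contact_force: [0.8, -0.7, -0.4]
finger_gap: 0.451
gripper_force: 71.4
```

Emit:
{"name": "play_rows", "arguments": {
  "motion": [0, 0, 0.08, 5, -38, 0, 30, 0, 0, 0.16, 10, -77, 0, 30, 0, 0, 0.24, 15, -115, 0, 30, 0, 0, 0.32, 20, -154, 0, 30, 0, 0, 0.388, 25, -192, 0, 30]
}}

```text
clock: 10.63
ee_pos: [0.5146, -0.0364, 0.165]
orientation: [[0.977, -0.213, 0.002], [-0.213, -0.977, 0.0], [0.002, -0.001, -1.0]]
contact_force: [1.0, 1.1, -1.5]
finger_gap: 0.454
gripper_force: 71.5
```

```bash
sed -i 's/along=-14.4,up=31.6/along=-12.8,up=31.9/' plan.py; python3 - <<'E'
from plan import *
chain(ins(1,20,75,0))
E
```

```text
t 10.6333 F [ 1.   1.1 -1.5] gap 38.8 grip 71.51452302932739
[-0.0006, -0.0019, -0.0027] [-60.3, -242.8, 44.2] rows 6.1
```

Emit:
{"name": "play_rows", "arguments": {
  "motion": [0, 0, -0.003, -10, -38, 0, 30, 0, 0, -0.003, -20, -77, 0, 30, 0, 0, -0.003, -30, -115, 0, 30, 0, 0, -0.003, -40, -154, 0, 30, 0, 0, -0.003, -50, -192, 0, 30]
}}

```text
clock: 11.05
ee_pos: [0.5056, 0.1622, 0.165]
orientation: [[0.979, -0.205, 0.002], [-0.205, -0.979, 0.001], [0.001, -0.001, -1.0]]
contact_force: [0.9, 0.8, -1.7]
finger_gap: 0.458
gripper_force: 71.5
```

Emit:
{"name": "play_rows", "arguments": {
  "motion": [0, 0, 0, -5, -25, 10, 30, 0, 0, 0, -10, -50.5, 25, 30, 0, 0, 0, -10, -50.5, 44, 30, 0, 0, 0, -10, -50.5, 44, 30, 0, 0, 0, -10, -50.5, 44, 30]
}}

```text
clock: 11.47
ee_pos: [0.5066, 0.2107, 0.1207]
orientation: [[0.979, -0.206, 0.0], [-0.206, -0.979, -0.001], [0.0, 0.001, -1.0]]
contact_force: [0.6, 0.2, -1.3]
finger_gap: 0.451
gripper_force: 71.4
```

```bash
python3 - <<'E'
from plan import *
chain(ins(1,33,45,0),ins(1,36,10,11))
E
```

```text
t 11.4667 F [ 0.6  0.2 -1.3] gap 38.6 grip 71.35111212730408
[0.0007, -0.0004, 0.0042] [13.2, -3.1, 29.8] rows 0.8
[0.0, -0.192, 0.0] [4.8, -0.0, 20.7] rows 1.5
```

Emit:
{"name": "play_rows", "arguments": {
  "motion": [0, 0, 0.004, 6, -1.6, 15, 30, 0, 0, 0.004, 13.2, -3.3, 29.8, 30, 0, 0, 0.004, 13.2, -3.3, 29.8, 30, 0, 0, 0.004, 13.2, -3.3, 29.8, 30]
}}

```text
clock: 11.8
ee_pos: [0.5207, 0.2109, 0.0916]
orientation: [[0.977, -0.211, 0.001], [-0.211, -0.977, -0.0], [0.001, 0.0, -1.0]]
contact_force: [-1.1, -0.1, -0.6]
finger_gap: 0.455
gripper_force: 71.4
```

Emit:
{"name": "play_rows", "arguments": {
  "motion": [0, -0.1, 0, 2.5, 0, 10, 30, 0, -0.192, 0, 4.8, 0, 20.7, 30, 0, -0.192, 0, 4.8, 0, 20.7, 30, 0, -0.192, 0, 4.8, 0, 20.7, 30, 0, -0.192, 0, 4.8, 0, 20.7, 30]
}}

```text
clock: 12.22
ee_pos: [0.5251, 0.2109, 0.0711]
orientation: [[0.96, -0.21, -0.184], [-0.206, -0.978, 0.04], [-0.188, -0.001, -0.982]]
contact_force: [0.7, -0.3, -0.9]
finger_gap: 0.454
gripper_force: 71.3
```

```bash
python3 - <<'E'
from plan import *
chain(ins(1,36,2,11),ins(1,46,2,11))
E
```

```text
t 12.2167 F [ 0.7 -0.3 -0.9] gap 38.8 grip 71.3336169719696
[-0.0005, -0.003, 0.0007] [1.5, 0.9, 8.8] rows 0.2
[0.0, 0.0, 0.0] [9.8, 0.0, -1.9] rows 0.2
```

Emit:
{"name": "play_rows", "arguments": {
  "motion": [0, -0.003, 0, 0.8, 0.3, 4.4, 30, 0, -0.003, 0, 1.5, 0.6, 8.8, 30, 0, -0.003, 0, 1.5, 0.6, 8.8, 30, 0, -0.003, 0, 1.5, 0.6, 8.8, 30]
}}

```text
clock: 12.55
ee_pos: [0.5245, 0.2105, 0.0609]
orientation: [[0.96, -0.209, -0.189], [-0.205, -0.978, 0.04], [-0.193, 0.0, -0.981]]
contact_force: [0.2, 0.2, -0.5]
finger_gap: 0.455
gripper_force: 71.4
```

Emit:
{"name": "play_rows", "arguments": {
  "motion": [0, 0, 0, 5, 0, -1, 30, 0, 0, 0, 10, 0, -1.9, 30, 0, 0, 0, 10, 0, -1.9, 30, 0, 0, 0, 10, 0, -1.9, 30]
}}

```text
clock: 12.88
ee_pos: [0.535, 0.208, 0.0608]
orientation: [[0.959, -0.21, -0.188], [-0.206, -0.978, 0.04], [-0.193, -0.0, -0.981]]
contact_force: [0.1, -0.4, -1.6]
finger_gap: 0.453
gripper_force: 71.4
```

Emit:
{"name": "play_rows", "arguments": {
  "motion": [0, 0, 0, 3, 0, -0.6, 30, 0, 0, 0, 6, 0, -1.2, 30, 0, 0, 0, 6, 0, -1.2, 30, 0, 0, 0, 6, 0, -1.2, 30]
}}

```text
clock: 13.22
ee_pos: [0.5408, 0.2068, 0.0609]
orientation: [[0.959, -0.21, -0.188], [-0.206, -0.978, 0.04], [-0.193, -0.0, -0.981]]
contact_force: [-0.3, 0.2, -0.3]
finger_gap: 0.457
gripper_force: 71.4
```

Emit:
{"name": "play_rows", "arguments": {
  "motion": [0, 0, 0, 3, 0, -0.6, 30, 0, 0, 0, 6, 0, -1.2, 30, 0, 0, 0, 6, 0, -1.2, 30, 0, 0, 0, 6, 0, -1.2, 30]
}}

```text
clock: 13.55
ee_pos: [0.5465, 0.2058, 0.0608]
orientation: [[0.959, -0.209, -0.189], [-0.205, -0.978, 0.041], [-0.193, -0.0, -0.981]]
contact_force: [-3.6, 1.5, -0.4]
finger_gap: 0.451
gripper_force: 71.4
```

```bash
python3 - <<'E'
from plan import *
chain(ins(1,58,2,11),ins(1,73,2,11))
E
```

```text
t 13.55 F [-3.6  1.5 -0.4] gap 38.5 grip 71.39865159988403
[-0.0, 0.0027, 0.0007] [-0.4, 0.4, -1.3] rows 0.0
[0.0, 0.0, 0.0] [14.7, 0.0, -2.9] rows 0.4
```

Emit:
{"name": "play_rows", "arguments": {
  "motion": [0, 0, 0, 5, 0.1, -1.6, 30, 0, 0, 0, 10, 0.2, -3, 30, 0, 0, 0, 14.5, 0.3, -4, 30, 0, 0, 0, 14.5, 0.3, -4, 30, 0, 0, 0, 14.5, 0.3, -4, 30]
}}

```text
clock: 13.97
ee_pos: [0.5608, 0.2025, 0.0617]
orientation: [[0.959, -0.209, -0.19], [-0.205, -0.978, 0.041], [-0.195, -0.0, -0.981]]
contact_force: [-6.0, 3.1, -2.6]
finger_gap: 0.453
gripper_force: 71.1
```

```bash
python3 - <<'E'
from plan import *
c=now();row(c,pose(*ins(1,72.5,1.5,6)));row(c,pose(*ins(1,72,0.7,0)))
E
```

```text
t 13.9667 F [-6.   3.1 -2.6] gap 38.7 grip 71.05261445045471
[-0.0, 0.0913, 0.0008] [-0.2, 0.2, 6.5] rows 0.7
[-0.0, 0.196, 0.0008] [0.4, 0.2, 15.3] rows 1.6
```

Emit:
{"name": "play_rows", "arguments": {
  "motion": [0, 0.05, 0, 0, 0, 3.8, 30, 0, 0.1, 0, 0, 0, 7.6, 30, 0, 0.15, 0, 0.2, 0, 11.5, 30, 0, 0.196, 0, 0.4, 0, 15.3, 30, 0, 0.196, 0, 0.6, 0, 15.3, 30]
}}

```text
clock: 14.38
ee_pos: [0.5573, 0.2031, 0.0463]
orientation: [[0.978, -0.209, 0.002], [-0.209, -0.978, -0.001], [0.002, 0.001, -1.0]]
contact_force: [-6.7, -0.2, -2.3]
finger_gap: 0.457
gripper_force: 71.3
```

Emit:
{"name": "play_rows", "arguments": {
  "motion": [0, 0, 0, 0, 0, 0.8, 30, 0, 0, 0, 0, 0, 1, 30, 0, 0, 0, 0, 0, 1, 30]
}}

```text
clock: 14.63
ee_pos: [0.558, 0.2029, 0.046]
orientation: [[0.978, -0.209, -0.001], [-0.209, -0.978, -0.0], [-0.001, 0.0, -1.0]]
contact_force: [-10.9, 0.1, 7.9]
finger_gap: 0.452
gripper_force: 72.5
```

```bash
python3 - <<'E'
from plan import *
chain(ins(1,72,0,0))
E
```

```text
t 14.6333 F [-10.9   0.1   7.9] gap 38.6 grip 72.45236992835999
[0.0002, 0.0007, 0.0009] [0.2, 0.1, 0.1] rows 0.0
```

Seated on the floor. I'll release, back off and check.

Emit:
{"name": "play_rows", "arguments": {
  "motion": [0, 0, 0, 0, 0, 0, 43, 0, 0, 0, 0, 0, 0, 48, 0, 0, 0, 0, 0, 0, 52, 0, 0, 0, 0, 0, 0, 53, 0, 0, 0, 0, 0, 0, 53]
}}

```text
clock: 15.05
ee_pos: [0.5593, 0.2026, 0.046]
orientation: [[0.978, -0.21, 0.002], [-0.21, -0.978, -0.0], [0.002, -0.0, -1.0]]
contact_force: [1.0, -0.3, -0.3]
finger_gap: 0.62
gripper_force: 0.0
```

Emit:
{"name": "play_rows", "arguments": {
  "motion": [0, 0, 0, 0, 0, -20, 53, 0, 0, 0, 0, 0, -55, 53, 0, 0, 0, 0, 0, -95, 60, 0, 0, 0, -20, 20, -125, 60, 0, 0, 0, -40, 40, -125, 60]
}}

```text
clock: 15.47
ee_pos: [0.5127, 0.1721, 0.1755]
orientation: [[0.978, -0.209, 0.009], [-0.209, -0.978, 0.002], [0.009, -0.004, -1.0]]
contact_force: [1.5, -0.1, 0.5]
finger_gap: 0.703
gripper_force: 0.0
```

Emit:
{"name": "play_rows", "arguments": {
  "motion": [0, 0, 0, 0, 0, 0, 60, 0, 0, 0, 0, 0, 0, 60, 0, 0, 0, 0, 0, 0, 60]
}}

```text
clock: 15.72
ee_pos: [0.5118, 0.1723, 0.1708]
orientation: [[0.978, -0.209, 0.002], [-0.209, -0.978, -0.0], [0.002, -0.0, -1.0]]
contact_force: [0.2, 0.3, 0.3]
finger_gap: 0.703
gripper_force: 0.0
```

```bash
python3 - <<'E'
from plan import *
from cell import arm
import cv2
s=arm.snapshot("wrist")
cv2.imwrite("pics/w5.png",cv2.resize(s["img"][:,:,::-1],(800,600),interpolation=cv2.INTER_CUBIC))
from h import *
p=[.54057,.09308,-.21164]
L=[(x,y+d,.044) for x in(-.065,.05) for y in(.111,.037,-.037,-.111) for d in(.02,-.02)]
print((proj(s,place(p,L))/.64).round(0).tolist());now()
E
```

```text
[[284.0, 331.0], [356.0, 331.0], [418.0, 331.0], [491.0, 331.0], [552.0, 330.0], [623.0, 330.0], [680.0, 330.0], [745.0, 329.0], [270.0, 109.0], [352.0, 108.0], [422.0, 108.0], [503.0, 108.0], [571.0, 110.0], [649.0, 112.0], [713.0, 115.0], [783.0, 119.0]]
t 15.7667 F [-0.4  0.2 -0.6] gap 59.9 grip 0.0
```

View pics/w5.png

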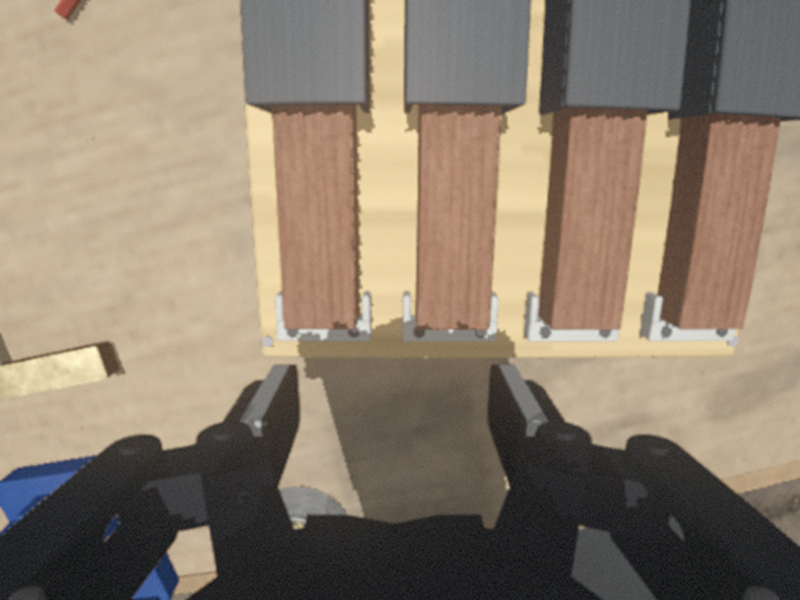

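The picture shows all four blanks home in a line, with front edges at row 328–330. Nest 1's blank spans (284–357, 330) against a prediction of (284–356, 331). Handing in.

```bash
python3 -c "
from cell import arm
print(arm.close_job())"
```

```text
the job is handed in; nothing more can be done
None
```

Both spare blanks are loaded, one in nest 3 and one in nest 1. The last wrist picture shows all four nests filled with the blanks flush behind their stops, and the job was handed in at about 16 s; no verdict came back.

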